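# Scan the red filter carton at the parts counter

## Robot

A 6-joint arm with a two-finger parallel gripper is mounted at the origin on the work surface. World frame = base frame: x ahead of the robot, y to its left, z up, the work surface at z = 0. Lengths are in m, angles in rad, forces in N, time in s.
With the tool pointing down it reaches from about 0.375 to 0.9 m from the base axis. Payload 3.1 kg.
Tool frame: the origin (TCP) lies at the very end of the fingers, on their centre line; the grasp point (between the pads) lies 19 mm behind it (robot.hold_point_z is the z of the grasp point in the tool frame, in m); z points along the fingers, y is the direction in which the jaws open and shut (so a half turn about z gives the same grasp; the last joint's range is limited). The gripper opens to 87 mm and grips with 3 to 60 N. Pads are 19 mm wide; open, the fingers measure 117 mm over their backs; the gripper's body (75 mm by 190 mm) begins 51 mm behind the grasp point.
Start: joints at [-1.315, 0.527, 1.433, -0, 1.181, -0.178], TCP at [0.263, -0.567, 0.189] pointing down, gripper open.
Joint ranges: [-3.08, 3.08], [-0.75, 2.2], [0.22, 2.44], [-1.43, 4.57], [0, 2.65], [-2.85, 2.85]. Speed limits (rad/s): [2.79, 2.79, 3.14, 3.14, 3.14, 3.14].

## Interface

Orientations are given as a unit quaternion [x, y, z, w].
In Python, from rig import robot, viewer, spotter gives the robot as it stands.
- The arm moves only by the shell command python3 -m crank 'ROWS' [FORCE]. ROWS is text: rows parted by semicolons, each of 7 numbers parted by spaces: the turn, a rotation vector about the tool's x, y, z in units of 5 degrees (1.0 is 5 degrees), then the shift along the tool's x, y, z in units of 40 mm (1.0 is 40 mm), then the gripper's target within -1 to 1 (shut at 1, half-way at 0, fully open at -1). A call has 1 to 5 rows; each row shifts and turns the pose as measured when the row begins, along the tool's axes as they then stand; what a row does not reach is not made up. A row lasts 1/8 s, in which the tool goes at most 62.5 mm and 10.7 degrees, less where a joint would pass 70% of its speed; a pose out of reach is approached as far as the arm can. A call is refused whole if a number of a shift passes 1 or a number of a turn 1, either way. A call with a gripper value outside its range is refused whole. The fingers move at their own pace and stop on an object; FORCE is the grip in N (left out, the last holds). Time passes only in rows, so rows that do not move let the fingers close. It gives the time, the measured TCP pose, the force and the opening at its end, in the units of the state.
- robot.get_obs(): the state, without advancing time (a new reading comes with each control period).
- viewer.camera(name): name is "side" or "top"; returns a dict with "img" (420x560x3 uint8, red, green, blue), "camera_matrix" (3x3 intrinsics, pixels), "xyz" and "attitude" of the camera in the world. Camera axes: x right, y down, z forward; pixel columns grow to the right and rows downward; lengths in m; the calibration is good to about 2 mm. A picture is of the moment at which its call begins. There is no depth.
- robot.hand_in(): hands the job in, once; it reports no verdict.
Trained networks look in a picture, given as the dict that the camera call returned (one of the last four; its "shot" number tells which), for a name from the list of things; names that differ only in an ending like _2 or _b are one class to them, and where a whole thing is asked for, a point or a joint stands for the part that bears it (a point fixed in the world has none). Each returns a list of dicts, best first, with "score" (0 to 1); they miss things now and then, are a little off and sometimes report something else, mostly with a low value. They report only what shows in the picture. A call takes as long as a camera call. They do not tell look-alikes from the thing itself.
- spotter.boxes_of(name, picture): "at" ([x, y, z] in m, in the coordinates of the camera as it stood for that picture, good to about 4 mm: the middle of the surface that is visible of it).
The state is a dict: "time": time; "q": joint angles; "joint_velocities": joint speeds; "joint_torque": joint torques, N m; "position": TCP position; "tool_rot": TCP orientation; "ft_force": force on the tool from outside, world axes, zero at the start; "moment": the same for the moment, N m; "grip_width": finger opening in m.
Only numpy, scipy, OpenCV 4.12 (cv2) and the standard library are available. Lean on these libraries where they do the work, as an engineer would, in place of code of your own. Each camera call takes 0.05 s, during which the arm holds its last target.

## Task

Pick the yellow cordless barcode scanner up from its charging pad and scan the barcode on top of the red carton: hold the scanner upright with its window about 8 cm above the middle of that label and its handle running the same way as the printed bars, and keep it still for a good second. Then put the scanner back on its grey pad, standing upright near the middle as it was, set down rather than dropped, and let go. Do not shift the red or the blue carton.

Things in the scene. Friction and masses are not known exactly. Their poses are not given: they have to be found in the camera images.
- scanner_head (a point): Yellow pistol-shaped scanner, 0.15-0.31 kg, standing on its nose. Point: centre of its upright head, 46 mm above the scanning window (flat underside it stands on), 31 mm below the top. Own z up; it looks along -z. Head 56 mm along x, 38 along y, flat sides: pinch across y here. Lowest 18 mm: black nose 66x46. Black handle 30 wide, 26 thick, out along -x to 129 mm, from 3 below to 34 mm above this point.
- red_label (a point): Centre of the white barcode label on top of the red carton (85 x 85 mm, 95 mm high, 0.45 kg, loose on the counter, white band round it). Point on the carton's top face, 95 mm above the counter. Label 40 mm along own x, 66 mm along own y; its black bars run along own x, the short way; own z up. Red and blue cartons may swap places.
- blue_label (a point): Centre of a like label on top of the blue carton (105 x 140 mm, 60 mm high, 0.9 kg, loose, orange band): the wrong one. Point on its top face, 60 mm above the counter; axes as on the red label. Also on the counter, farther from the robot: a sweet jar 142 mm high, a pen cup 150 mm high with pens, a card terminal 34 mm high.
- dock_centre (a point): Centre of the top face of the grey charging pad, a flat plate 110 x 110 mm, 8 mm high, fixed to the counter. The scanner stands on it at the start, its head within 6 mm of the middle, handle overhanging the edge. Own z up; at the start the scanner's handle points roughly along the pad's own -x.
Things that resemble listed ones, but are neither listed nor needed, are in the scene too. Leave any green or pink look-alike of the part that bears scanner_head alone.

How it is judged:
By the outcome, as a careful person would: the job done as asked, in the order asked, and still so for the second after the job is handed in, with the robot touching nothing.
It also fails if it takes over 48 s, if anything falls off the work surface, if the arm or the gripper's body presses on something with over 40 N, if the wrist force passes 120 N, or if a joint passes its speed limit or range.

## Working session

There is one attempt and no reset: what is moved stays moved. The work goes in short steps, Python scripts to look and compute and a shell command to move; the robot and the scene stay as the last step left them, time stands still between calls to the robot, and variables do not carry over. Pictures are saved under pics/ and viewed, and the job is handed in when it is done.

```bash
mkdir -p pics; ls; cat > h.py <<'E'
import numpy as np, cv2
from rig import robot, viewer, spotter
from scipy.spatial.transform import Rotation as R
def camR(c):
    a=np.array(c["attitude"],float)
    return a if a.shape==(3,3) else R.from_quat(a).as_matrix()
def snap(n,f):
    c=viewer.camera(n); cv2.imwrite("pics/"+f,c["img"][:,:,::-1]); return c
def ray(c,u,v,z):
    d=camR(c)@np.linalg.solve(c["camera_matrix"],[u,v,1]); p=np.array(c["xyz"]); return p+d*(z-p[2])/d[2]
def proj(c,P):
    q=np.array(c["camera_matrix"])@(camR(c).T@(np.array(P)-c["xyz"])); return q[:2]/q[2]
def towld(c,at): return np.array(c["xyz"])+camR(c)@np.array(at)
E
python3 - <<'E'
from h import *
print(robot.get_obs())
for n in("top","side"):
    c=snap(n,n+"0.png"); print(n,c["xyz"],c["attitude"],c["camera_matrix"])
    for k in("scanner_head","red_label","blue_label","dock_centre"):
        for b in spotter.boxes_of(k,c)[:4]: 
            w=towld(c,b["at"]);print(k,round(b["score"],2),w.round(4),proj(c,w).round(0))
E
```

```text
pics
{'time': 0.0, 'q': array([-1.31445601e+00,  5.28453542e-01,  1.43391866e+00,  2.09614380e-06,
        1.18139323e+00, -1.78490393e-01]), 'joint_velocities': array([-1.46149908e-06,  1.36066332e-04, -1.36392194e-03, -1.35131632e-03,
        1.25234652e-03,  1.77590133e-04]), 'joint_torque': array([-3.66367640e-04, -4.40046179e+01, -1.76589686e+01,  6.33021514e-02,
        5.82217926e-02, -1.64386925e-04]), 'position': array([ 0.26310908, -0.56602484,  0.18837427]), 'tool_rot': array([ 9.76457744e-01,  2.15706034e-01, -4.13085971e-05, -1.08560545e-03]), 'ft_force': array([-0.67471776,  0.2891629 , -0.17415708]), 'moment': array([-0.00549692,  0.0013923 ,  0.00063868]), 'grip_width': 0.08711522928754004}
top [ 0.27016345 -0.09412568  1.25508829] [-0.69825004  0.70927438 -0.06234118  0.07409669] [[462.61172998   0.         288.26358327]
 [  0.         462.61172998 208.85962481]
 [  0.           0.           1.        ]]
scanner_head 0.64 [ 0.4493 -0.2758  0.0839] [367. 227.]
red_label 0.91 [0.5154 0.2876 0.097 ] [147. 204.]
blue_label 0.86 [0.5378 0.0064 0.0622] [257. 197.]
dock_centre 0.9 [ 0.4583 -0.2597  0.0114] [357. 228.]
side [-0.02928451  0.68631663  0.78951545] [-0.25358109  0.85658218 -0.42935099  0.13274531] [[492.94475438   0.         271.68213951]
 [  0.         492.94475438 212.46085353]
 [  0.           0.           1.        ]]
scanner_head 0.96 [ 0.6323 -0.2474  0.0699] [259. 175.]
scanner_head 0.95 [ 0.4491 -0.2633  0.0626] [321. 194.]
scanner_head 0.6 [ 0.2913 -0.4602  0.0501] [406. 181.]
red_label 0.82 [0.4995 0.3119 0.0874] [146. 325.]
blue_label 0.57 [0.5169 0.0255 0.0613] [233. 247.]
dock_centre 0.75 [ 0.4591 -0.2417  0.0073] [313. 214.]
```

View pics/top0.png

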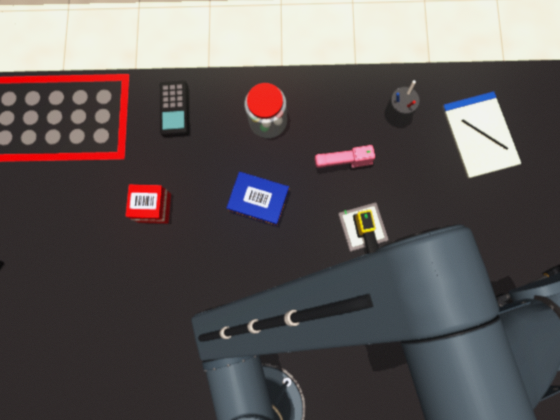

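View pics/side0.png

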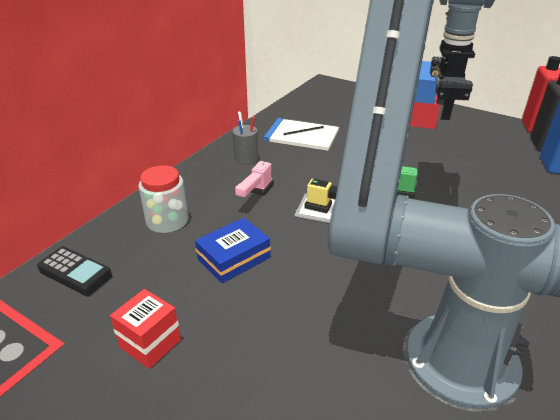

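```bash
python3 -c "
import cv2,numpy as np
t=cv2.imread('pics/top0.png')
a=cv2.resize(t[180:280,310:410],None,fx=5,fy=5,interpolation=2)
b=cv2.resize(t[165:245,105:185],None,fx=5,fy=5,interpolation=2)
cv2.imwrite('pics/crop_s.png',a);cv2.imwrite('pics/crop_r.png',b)"
```

```text
(no output)
```

View pics/crop_s.png

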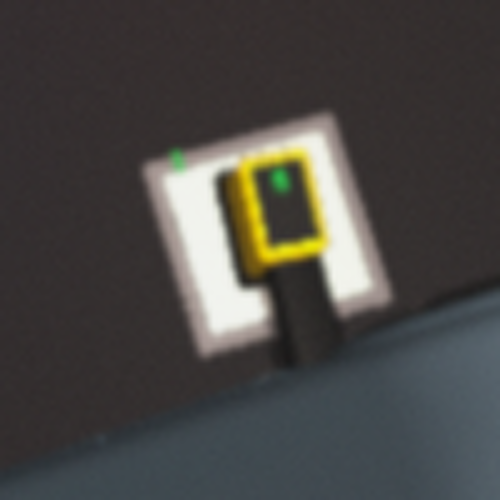

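View pics/crop_r.png

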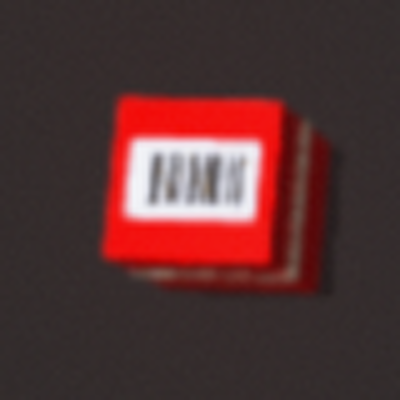

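The top picture shows the yellow scanner at about (365, 221) on its pad, with the handle toward the robot. The red carton is at (147, 202) with its bars running vertically, the blue carton at (258, 197), and a pink look-alike at (346, 157). The side picture adds a green look-alike near (407, 180).

```bash
python3 - <<'E'
from h import *
c=viewer.camera("top"); img=c["img"]; hsv=cv2.cvtColor(img,cv2.COLOR_RGB2HSV)
def hull(m,box):
    k=np.zeros_like(m);u0,u1,v0,v1=box;k[v0:v1,u0:u1]=m[v0:v1,u0:u1]
    ys,xs=np.nonzero(k);return np.stack([xs,ys],1)
def rect(pts,z):
    w=np.array([ray(c,u,v,z)[:2] for u,v in pts]); r=cv2.minAreaRect((w*1000).astype(np.float32)); print(len(pts),r, cv2.boxPoints(r).round(0).tolist())
red=cv2.inRange(hsv,(0,150,150),(8,255,255))|cv2.inRange(hsv,(172,150,150),(180,255,255))
rect(hull(red,(115,185,170,235)),.095)
wh=cv2.inRange(hsv,(0,0,150),(180,70,255))
p=hull(wh,(127,162,185,215)); print("label");rect(p,.095)
yb=cv2.inRange(hsv,(20,150,170),(35,255,255))
print("yellow");p=hull(yb,(345,385,200,245));rect(p,.085)
print("dock corners")
P=[ray(c,310+a/5,180+b/5,.008)[:2] for a,b in((145,165),(330,115),(392,298),(205,355))]
P=np.array(P);print(P.round(4),P.mean(0)); 
e=P[0]-P[3]+P[1]-P[2];print("dock yaw",np.degrees(np.arctan2(e[1],e[0])))
print("scanner top corners")
P=np.array([ray(c,310+a/5,180+b/5,.085)[:2] for a,b in((243,158),(308,150),(327,245),(262,262))])
print(P.round(4),P.mean(0)); e=P[0]-P[3]+P[1]-P[2];print("yaw",np.degrees(np.arctan2(e[1],e[0])))
print("label corners")
P=np.array([ray(c,105+a/5,165+b/5,.095)[:2] for a,b in((130,138),(263,141),(258,220),(124,217))])
print(P.round(4),P.mean(0)); e=P[0]-P[3]+P[1]-P[2];print("yaw",np.degrees(np.arctan2(e[1],e[0])))
E
```

```text
647 ((525.2787475585938, 297.6362609863281), (86.46589660644531, 86.93573760986328), 87.15103912353516) [[480.0, 257.0], [567.0, 252.0], [571.0, 339.0], [484.0, 343.0]]
label
348 ((525.9180908203125, 297.80352783203125), (66.4052963256836, 39.58109664916992), 88.96334838867188) [[506.0, 265.0], [545.0, 264.0], [546.0, 331.0], [507.0, 331.0]]
yellow
109 ((464.5002746582031, -274.47357177734375), (53.26957702636719, 36.17913818359375), 11.427071571350098) [[435.0, -262.0], [442.0, -297.0], [494.0, -287.0], [487.0, -251.0]]
dock corners
[[ 0.5004 -0.2137]
 [ 0.5266 -0.316 ]
 [ 0.4251 -0.3443]
 [ 0.3958 -0.2423]] [ 0.46197935 -0.27910457]
dock yaw 15.440328933574452
scanner top corners
[[ 0.489  -0.2567]
 [ 0.4926 -0.2902]
 [ 0.4432 -0.2974]
 [ 0.435  -0.264 ]] [ 0.46493993 -0.27706276]
yaw 8.028665509106098
label corners
[[0.5474 0.3303]
 [0.5445 0.261 ]
 [0.5029 0.2619]
 [0.5057 0.3313]] [0.525111   0.29612469]
yaw -1.2660995524279468
```

```bash
cat >> h.py <<'E'
def togo(x,y,z,yaw):
    o=robot.get_obs(); r=R.from_quat(o["tool_rot"]); a=np.radians(yaw)
    T=R.from_matrix(np.array([[np.cos(a),np.sin(a),0],[np.sin(a),-np.cos(a),0],[0,0,-1]]))
    d=np.array([x,y,z])-o["position"]
    print("t",round(o["time"],2),"pos",o["position"].round(4),"yaw",np.degrees(np.arctan2(*r.as_matrix()[[1,0],0])).round(2),"tilt z",r.as_matrix()[:,2].round(4),"w",round(o["grip_width"],4),"F",np.round(o["ft_force"],2),"q6",o["q"][5].round(2))
    print(" turn units",(np.degrees((r.inv()*T).as_rotvec())/5).round(3),"shift now-frame",(r.inv().apply(d)/.04).round(3),"shift in target frame",(T.inv().apply(d)/.04).round(3))
E
python3 -c "
from h import *
togo(.461,-.2765,.189,9)"
```

```text
t 0.55 pos [ 0.2633 -0.5668  0.1894] yaw 24.91 tilt z [ 0.  0. -1.] w 0.0871 F [-0.03 -0.51 -0.58] q6 -0.18
 turn units [-0.    -0.     3.182] shift now-frame [ 7.54  -4.5    0.009] shift in target frame [ 6.018 -6.395  0.009]
```

```bash
python3 -m crank '0 0 0.8 0.9 -0.7 0 -1; 0 0 0.8 0.9 -0.7 0 -1; 0 0 0.8 0.9 -0.8 0 -1; 0 0 0.8 0.9 -0.9 0 -1; 0 0 0 0.9 -0.9 0 -1'; python3 -c "
from h import *
togo(.461,-.2765,.189,9)"
```

```text
time: 1.18
position: [0.3929, -0.3622, 0.1894]
tool_rot: [0.998, 0.069, 0.001, 0.002]
ft_force: [0.2, 0.3, -0.2]
grip_width: 0.0872
t 1.18 pos [ 0.3929 -0.3622  0.1894] yaw 7.91 tilt z [ 0.002  -0.0047 -1.    ] w 0.0872 F [ 0.18  0.31 -0.15] q6 0.48
 turn units [ 0.056 -0.015 -0.219] shift now-frame [ 1.981 -1.888  0.002] shift in target frame [ 2.017 -1.85   0.009]
```

```bash
python3 -m crank '0 0 0 0.5 -0.5 0 -1; 0 0 0 0 0 0 -1'; python3 - <<'E'
from h import *
for n in("top","side"):
    c=snap(n,n+"1.png")
    for b in spotter.boxes_of("scanner_head",c)[:4]: print(n,round(b["score"],2),towld(c,b["at"]).round(4))
a=cv2.imread('pics/top1.png')[180:280,310:410]; b=cv2.imread('pics/side1.png')[150:250,270:370]
cv2.imwrite('pics/cr1.png',np.hstack([cv2.resize(a,None,fx=4,fy=4),cv2.resize(b,None,fx=4,fy=4)]))
togo(.461,-.2765,.189,9)
E
```

```text
time: 1.42
position: [0.4119, -0.3356, 0.1897]
tool_rot: [0.997, 0.072, 0.001, 0.002]
ft_force: [0.1, -0.7, -0.0]
grip_width: 0.0865
top 0.97 [ 0.6369 -0.2507  0.0749]
top 0.84 [ 0.3044 -0.4625  0.0753]
top 0.68 [ 0.472  -0.2604  0.0821]
side 0.93 [ 0.4571 -0.2627  0.0562]
side 0.78 [ 0.6308 -0.2493  0.0703]
side 0.71 [ 0.2846 -0.4642  0.0529]
t 1.62 pos [ 0.4107 -0.3385  0.1896] yaw 7.96 tilt z [ 0.0023 -0.0051 -1.    ] w 0.0872 F [ 0.12 -0.18  0.23] q6 0.53
 turn units [ 0.061 -0.018 -0.209] shift now-frame [ 1.461 -1.36   0.01 ] shift in target frame [ 1.485 -1.333  0.015]
```

View pics/cr1.png

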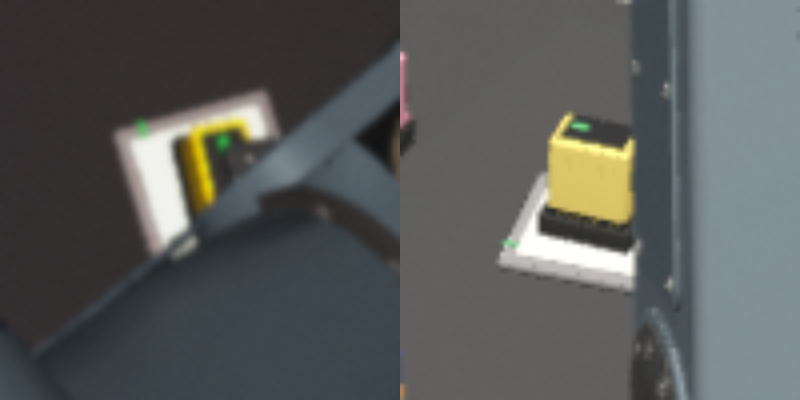

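Both crops show the scanner standing untouched, with its yellow +y side clear in the side view (about (307, 184) to (328, 187)). I'll use that edge to cross-check the yaw and y position.

```bash
python3 - <<'E'
from h import *
c=viewer.camera("side")
f=lambda x,y:(270+(x-400)/4,150+y/4)
for p,z in (((550,140),.085),((632,151),.085),((570,115),.085),((550,204),.026),((632,217),.026)): print(p,z,ray(c,*f(*p),z).round(4))
cv2.imwrite('pics/s0c.png',cv2.resize(cv2.imread('pics/side0.png')[165:225,290:370],None,fx=8,fy=8,interpolation=cv2.INTER_CUBIC))
for yaw in(6,9,12):
  a=np.radians(yaw);x=np.array([np.cos(a),np.sin(a)]);y=np.array([-x[1],x[0]])
  for s,t in((28,19),(-28,19)):
    print(yaw,(np.array([.465,-.2765])+x*s/1000+y*t/1000).round(4))
E
```

```text
(550, 140) 0.085 [ 0.4841 -0.2531  0.085 ]
(632, 151) 0.085 [ 0.4333 -0.2701  0.085 ]
(570, 115) 0.085 [ 0.4879 -0.286   0.085 ]
(550, 204) 0.026 [ 0.4882 -0.2643  0.026 ]
(632, 217) 0.026 [ 0.435  -0.2805  0.026 ]
6 [ 0.4909 -0.2547]
6 [ 0.4352 -0.2605]
9 [ 0.4897 -0.2534]
9 [ 0.4344 -0.2621]
12 [ 0.4884 -0.2521]
12 [ 0.4337 -0.2637]
```

View pics/s0c.png

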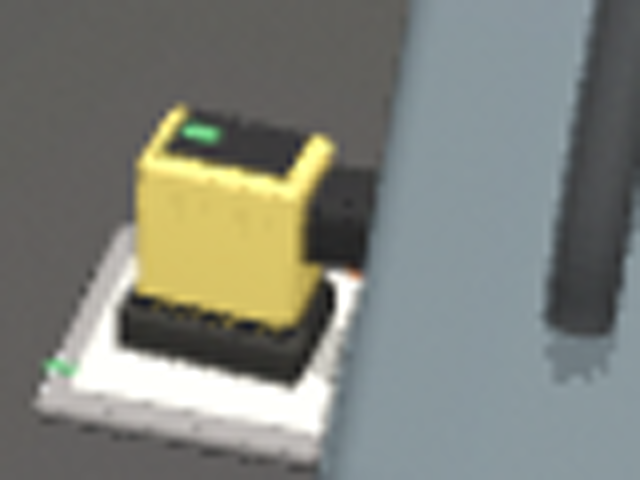

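```bash
python3 - <<'E'
from h import *
from scipy.optimize import least_squares
cs=viewer.camera("side");ct=viewer.camera("top")
S=[((138,160),(28,19,85)),((298,193),(-28,19,85)),((332,140),(-28,-19,85)),((182,105),(28,-19,85)),((120,345),(33,23,8)),((295,383),(-33,23,8)),((120,305),(33,23,26)),((303,342),(-33,23,26))]
S=[((290+u/8,165+v/8),m,cs) for (u,v),m in S]
T=[((310+a/5,180+b/5),m,ct) for (a,b),m in (((243,158),(28,19,85)),((308,150),(28,-19,85)),((327,245),(-28,-19,85)),((262,262),(-28,19,85)))]
def res(p,L):
    a=np.radians(p[2]*10);o=[]
    for uv,m,c in L:
        x,y,z=np.array(m)/1000
        P=[p[0]+np.cos(a)*x-np.sin(a)*y,p[1]+np.sin(a)*x+np.cos(a)*y,z]
        o+=list(proj(c,P)-uv)
    return o
for n,L in(("side",S),("top",T),("both",S+T)):
    r=least_squares(res,[.465,-.276,.9],args=(L,));print(n,r.x[:2].round(4),r.x[2]*10,np.sqrt(np.mean(r.fun**2)))
E
```

```text
side [ 0.462  -0.2794] 9.69722435315553 0.7887059491430815
top [ 0.465  -0.2771] 8.61613794879575 0.8396380191724749
both [ 0.4629 -0.2784] 9.822477596771966 0.9451612732114696
```

```bash
python3 -c "
from h import *
togo(.4595,-.2785,.11,9.5)"
python3 -m crank '0 0 -0.3 0.7 -0.7 0 -1; 0 0 0 0.7 -0.7 0.7 -1; 0 0 0 0 0 0.5 -1; 0 0 0 0 0 0 -1'; python3 -c "
from h import *
togo(.4595,-.2785,.11,9.5)"
```

```text
t 1.77 pos [ 0.4105 -0.3384  0.1895] yaw 7.91 tilt z [ 0.0022 -0.0045 -1.    ] w 0.0871 F [-0.04  0.57 -0.58] q6 0.53
 turn units [ 0.055 -0.017 -0.318] shift now-frame [ 1.418 -1.325  1.982] shift in target frame [ 1.457 -1.275  1.986]
time: 2.28
position: [0.4583, -0.2779, 0.1406]
tool_rot: [0.997, 0.079, 0.002, 0.004]
ft_force: [-0.7, 0.2, 0.5]
grip_width: 0.087
t 2.27 pos [ 0.4583 -0.2779  0.1406] yaw 9.06 tilt z [ 0.0043 -0.007  -1.    ] w 0.087 F [-0.73  0.15  0.47] q6 0.66
 turn units [ 0.088 -0.035 -0.089] shift now-frame [0.024 0.015 0.766] shift in target frame [0.026 0.021 0.766]
```

```bash
python3 -m crank '0.09 -0.03 -0.1 0.03 0.02 0 -1; 0 0 0 0 0 0.9 -1; 0 0 0 0 0 0.9 -1; 0 0 0 0 0 0 -1'; python3 -c "
from h import *
togo(.4595,-.2785,.035,9.5)"
```

```text
time: 2.78
position: [0.4624, -0.2846, 0.0714]
tool_rot: [0.997, 0.082, 0.003, 0.003]
ft_force: [0.8, 0.1, 0.1]
grip_width: 0.0866
t 2.77 pos [ 0.4624 -0.2846  0.0714] yaw 9.38 tilt z [ 0.0075 -0.006  -1.    ] w 0.0866 F [0.83 0.13 0.1 ] q6 0.65
 turn units [ 0.082 -0.073 -0.025] shift now-frame [-0.052 -0.168  0.907] shift in target frame [-0.046 -0.162  0.909]
```

```bash
python3 -m crank '0.08 -0.08 0 -0.05 -0.16 0.1 -1; 0 0 0 0 0 0 -1'; python3 -c "
from h import *
togo(.4595,-.2785,.035,9.5)"
```

```text
time: 3.02
position: [0.4606, -0.2803, 0.0698]
tool_rot: [0.997, 0.081, 0.001, 0.002]
ft_force: [-0.4, 0.8, -0.0]
grip_width: 0.087
t 3.02 pos [ 0.4606 -0.2803  0.0698] yaw 9.32 tilt z [ 0.0023 -0.003  -1.    ] w 0.087 F [-0.4   0.84 -0.  ] q6 0.65
 turn units [ 0.038 -0.021 -0.036] shift now-frame [-0.02  -0.052  0.87 ] shift in target frame [-0.019 -0.049  0.87 ]
```

```bash
python3 -m crank '0.05 -0.03 -0.03 -0.02 -0.08 0.4 -1; 0.03 -0.02 0 0 -0.03 0.4 -1; 0 0 0 0 0 0.05 -1; 0 0 0 0 0 0 -1'; python3 -c "
from h import *
togo(.4595,-.2785,.035,9.5)"
```

```text
time: 3.52
position: [0.4599, -0.2765, 0.0349]
tool_rot: [0.997, 0.083, -0.001, -0.001]
ft_force: [0.4, -0.2, -0.0]
grip_width: 0.087
t 3.52 pos [ 0.4599 -0.2765  0.0349] yaw 9.51 tilt z [-0.0013  0.0016 -1.    ] w 0.087 F [ 0.42 -0.2  -0.03] q6 0.65
 turn units [-0.02   0.012  0.001] shift now-frame [-0.019  0.048 -0.003] shift in target frame [-0.019  0.048 -0.002]
```

```bash
python3 -m crank '0 0 0 -0.02 0.05 0 -0.5; 0 0 0 0 0 0 0' 5;  python3 -m crank '0 0 0 0 0 0 0.6; 0 0 0 0 0 0 1; 0 0 0 0 0 0 1; 0 0 0 0 0 0 1' 5; python3 -m crank '0 0 0 0 0 0 1; 0 0 0 0 0 0 1;0 0 0 0 0 0 1' 50; python3 -c "
from h import *
togo(.4595,-.2785,.035,9.5)"
```

```text
time: 3.78
position: [0.4597, -0.279, 0.0351]
tool_rot: [0.997, 0.083, -0.0, -0.001]
ft_force: [-0.3, -1.4, 0.1]
grip_width: 0.0743
time: 4.28
position: [0.4599, -0.2791, 0.0357]
tool_rot: [0.997, 0.083, -0.0, -0.0]
ft_force: [0.1, 0.3, -0.4]
grip_width: 0.038
time: 4.65
position: [0.4599, -0.2792, 0.0357]
tool_rot: [0.997, 0.083, -0.0, -0.0]
ft_force: [-0.2, 0.2, 0.3]
grip_width: 0.038
t 4.65 pos [ 0.4599 -0.2792  0.0357] yaw 9.5 tilt z [-1.e-04  5.e-04 -1.e+00] w 0.038 F [-0.17  0.19  0.34] q6 0.65
 turn units [-0.006  0.     0.   ] shift now-frame [-0.008 -0.018  0.017] shift in target frame [-0.008 -0.018  0.017]
```

```bash
python3 -m crank '0 0 0 0 0 -0.3 1; 0 0 0 0 0 -0.5 1; 0 0 0 0 0 -0.8 1; 0 0 0 0 0 -0.8 1; 0 0 0 0 0 0 1'; python3 - <<'E'
from h import *
togo(.4599,-.2792,.20,9.5)
for n in("top","side"): c=snap(n,n+"2.png")
E
```

```text
time: 5.28
position: [0.4593, -0.2786, 0.1355]
tool_rot: [0.997, 0.083, -0.001, -0.001]
ft_force: [-0.0, -0.5, -2.8]
grip_width: 0.0377
t 5.28 pos [ 0.4593 -0.2786  0.1355] yaw 9.5 tilt z [-0.0015  0.0018 -1.    ] w 0.0377 F [-0.03 -0.51 -2.76] q6 0.65
 turn units [-0.023  0.013  0.001] shift now-frame [ 0.011  0.014 -1.613] shift in target frame [ 0.013  0.017 -1.613]
```

View pics/side2.png

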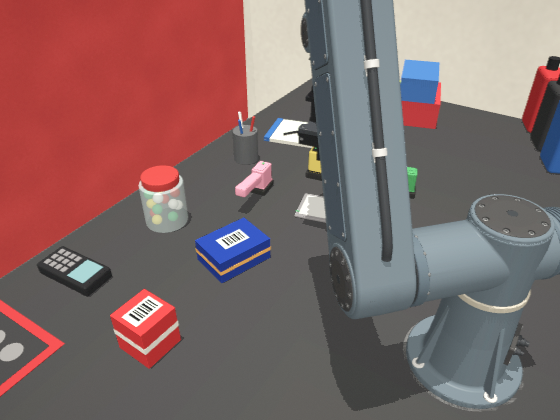

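The side view shows the scanner held clear of the pad, its yellow head at about (315, 163), upright. Both cartons are unmoved. Next is the carry.

```bash
python3 -m crank '0 0 0 0 -0.3 -0.8 1; 0 0 0.4 0 -0.6 -0.8 1; 0 0 0.5 0 -0.8 -0.6 1; 0 0 0.5 0.1 -0.9 0 1; 0 0 0.5 0.1 -0.9 0 1'; python3 -c "
from h import *
togo(.5215,.297,.203,-2)"
```

```text
time: 6.0
position: [0.4472, -0.1338, 0.2168]
tool_rot: [1.0, -0.006, -0.01, -0.008]
ft_force: [0.2, 0.4, -1.0]
grip_width: 0.0375
t 6.0 pos [ 0.4472 -0.1338  0.2168] yaw -0.63 tilt z [-0.0191  0.0169 -0.9997] w 0.0375 F [ 0.23  0.43 -1.02] q6 1.05
 turn units [-0.189  0.224  0.272] shift now-frame [  1.746 -10.783   0.491] shift in target frame [  1.481 -10.828   0.344]
```

```bash
python3 -m crank '-0.2 0.2 0 0.1 -0.8 -0.1 1; 0 0 0 0.2 -0.9 0 1; 0 0 0 0.2 -0.9 0 1; 0 0 0 0.2 -0.9 0 1; 0 0 0 0.2 -0.9 0 1'; python3 -c "
from h import *
togo(.5215,.297,.203,-2)"
```

```text
time: 6.62
position: [0.4794, 0.049, 0.213]
tool_rot: [1.0, -0.007, -0.01, -0.002]
ft_force: [1.5, 0.2, -2.2]
grip_width: 0.0375
t 6.62 pos [0.4794 0.049  0.213 ] yaw -0.75 tilt z [-0.0192  0.0041 -0.9998] w 0.0375 F [ 1.49  0.18 -2.21] q6 1.45
 turn units [-0.042  0.221  0.25 ] shift now-frame [ 0.977 -6.211  0.256] shift in target frame [ 0.836 -6.232  0.251]
```

```bash
python3 -m crank '0 0.2 0 0.1 -0.9 0 1; 0 0 0 0.1 -0.9 0 1; 0 0 0 0.1 -0.9 0 1; 0 0 0.2 0.1 -0.9 0 1; 0 0 0 0.1 -0.7 0 1'; python3 -c "
from h import *
togo(.5215,.297,.203,-2)"
```

```text
time: 7.25
position: [0.496, 0.2262, 0.2034]
tool_rot: [1.0, -0.015, -0.011, -0.001]
ft_force: [0.2, -0.2, -2.3]
grip_width: 0.0372
t 7.25 pos [0.496  0.2262 0.2034] yaw -1.74 tilt z [-0.0212  0.0016 -0.9998] w 0.0372 F [ 0.16 -0.23 -2.35] q6 1.82
 turn units [-0.011  0.244  0.051] shift now-frame [ 0.584 -1.787  0.   ] shift in target frame [ 0.576 -1.79   0.011]
```

```bash
python3 -m crank '0 0.25 0.05 0.2 -0.7 0 1; 0 0 0 0.2 -0.5 0 1; 0 0 0 0.1 -0.3 0 1; 0 0 0 0 0 0 1; 0 0 0 0 0 0 1'; python3 - <<'E'
from h import *
togo(.5215,.297,.203,-2)
for n in("top","side"): c=snap(n,n+"3.png")
E
```

```text
time: 7.88
position: [0.5127, 0.287, 0.1942]
tool_rot: [1.0, -0.016, -0.008, 0.003]
ft_force: [0.4, -0.6, -2.7]
grip_width: 0.0376
t 7.88 pos [0.5127 0.287  0.1942] yaw -1.84 tilt z [-0.0157 -0.0052 -0.9999] w 0.0376 F [ 0.39 -0.59 -2.74] q6 1.92
 turn units [0.065 0.178 0.033] shift now-frame [ 0.208 -0.256 -0.224] shift in target frame [ 0.21  -0.258 -0.219]
```

View pics/side3.png

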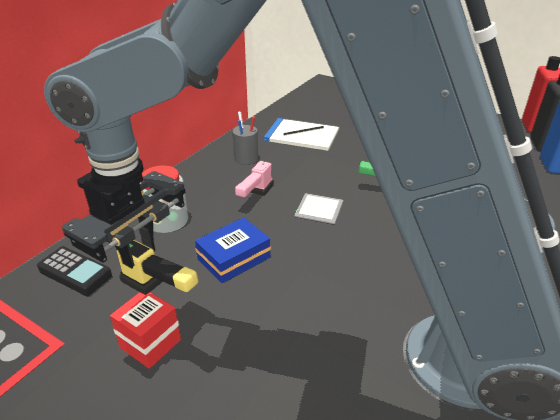

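View pics/top3.png

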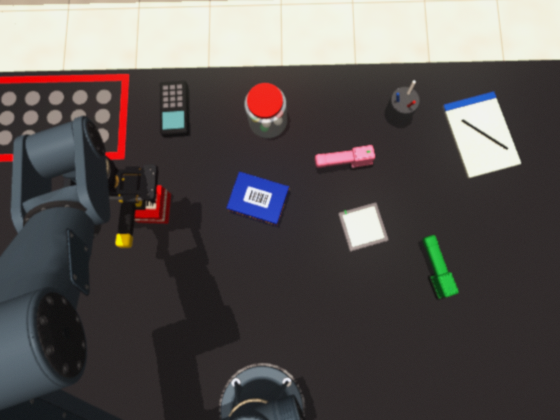

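The side view shows the scanner held upright over the red carton, head at about (135, 265) and handle tip at (186, 279). In the top view the empty pad is at (364, 226), so I'll measure it while trimming the pose.

```bash
python3 -m crank '0.07 0.18 0.03 0.21 -0.26 -0.22 1; 0 0 0 0 0 0 1'; python3 - <<'E'
from h import *
togo(.5215,.297,.203,-2)
c=viewer.camera("top"); s=viewer.camera("side")
for n,p in(("top",c),("side",s)):
    for b in spotter.boxes_of("dock_centre",p)[:2]: print(n,round(b["score"],2),towld(p,b["at"]).round(4))
hsv=cv2.cvtColor(c["img"],cv2.COLOR_RGB2HSV)
g=cv2.inRange(hsv,(0,0,110),(180,90,255)); m=np.zeros_like(g);m[195:260,330:400]=g[195:260,330:400]
ys,xs=np.nonzero(m);w=np.array([ray(c,u,v,.008)[:2] for u,v in zip(xs,ys)])*1000
print(cv2.minAreaRect(w.astype(np.float32)))
hsv=cv2.cvtColor(s["img"],cv2.COLOR_RGB2HSV)
g=cv2.inRange(hsv,(0,0,120),(180,90,255)); m=np.zeros_like(g);m[185:230,285:355]=g[185:230,285:355]
ys,xs=np.nonzero(m);w=np.array([ray(s,u,v,.008)[:2] for u,v in zip(xs,ys)])*1000
print("side",cv2.minAreaRect(w.astype(np.float32)))
E
```

```text
time: 8.22
position: [0.5231, 0.2969, 0.2046]
tool_rot: [1.0, -0.018, 0.002, -0.001]
ft_force: [-0.7, 0.1, -2.3]
grip_width: 0.0373
t 8.22 pos [0.5231 0.2969 0.2046] yaw -2.11 tilt z [ 0.0035  0.0017 -1.    ] w 0.0373 F [-0.75  0.11 -2.28] q6 1.94
 turn units [-0.021 -0.04  -0.022] shift now-frame [-0.04  0.    0.04] shift in target frame [-0.039 -0.     0.04 ]
top 0.79 [ 0.4612 -0.2733  0.0067]
side 0.64 [ 0.4562 -0.2686  0.0106]
((463.62103271484375, -277.02777099609375), (109.64730834960938, 108.47754669189453), 15.303079605102539)
side ((460.9812316894531, -276.8441467285156), (113.20775604248047, 115.23297882080078), 14.830893516540527)
```

```bash
python3 -m crank '-0.02 -0.04 -0.02 -0.04 0 0.04 1; 0 0 0 0 0 0 1; 0 0 0 0 0 0 1'; python3 - <<'E'
from h import *
togo(.5215,.297,.203,-2)
c=snap("side","side4.png")
a=c["img"][220:370,90:240,::-1]; cv2.imwrite("pics/s4c.png",cv2.resize(a,None,fx=4,fy=4,interpolation=2))
o=robot.get_obs(); H=o["position"]+np.array([.004,0,-.0277]);
a=np.radians(-2);X=np.array([np.cos(a),np.sin(a),0]);Y=np.array([-X[1],X[0],0]);Z=np.array([0,0,1])
for n,x,y,z in(("nose+y+x",.033,.023,0),("nose+y-x",-.033,.023,0),("nose-y-x",-.033,-.023,0),("handle tip top +y",-.129,.015,.08),("handle tip bot +y",-.129,.015,.043)):
    p=proj(c,H+X*x+Y*y+Z*z); print(n,p.round(1),"crop",((p-[90,220])*4).round(0))
E
```

```text
time: 8.8
position: [0.5189, 0.2958, 0.2009]
tool_rot: [1.0, -0.018, -0.003, 0.001]
ft_force: [0.4, -0.2, -1.5]
grip_width: 0.0374
t 8.8 pos [0.5189 0.2958 0.2009] yaw -2.01 tilt z [-0.0058 -0.0022 -1.    ] w 0.0374 F [ 0.43 -0.21 -1.52] q6 1.94
 turn units [ 0.027  0.065 -0.001] shift now-frame [ 0.064 -0.032 -0.052] shift in target frame [ 0.064 -0.032 -0.052]
nose+y+x [112.8 281.1] crop [ 91. 244.]
nose+y-x [138.5 296.6] crop [194. 306.]
nose-y-x [158.1 281. ] crop [272. 244.]
handle tip top +y [176.7 283. ] crop [347. 252.]
handle tip bot +y [179.6 299.9] crop [359. 319.]
```

View pics/s4c.png

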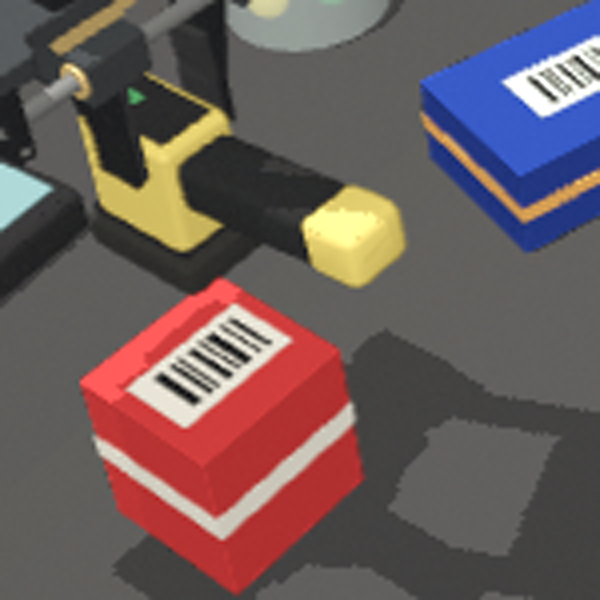

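```bash
python3 -m crank '0.03 0.06 0 0.06 -0.03 -0.05 1; 0 0 0 0 0 0 1'; python3 - <<'E'
from h import *
togo(.5215,.297,.203,-2)
c=snap("side","side5.png")
a=c["img"][230:300,105:200,::-1]; cv2.imwrite("pics/s5c.png",cv2.resize(a,None,fx=8,fy=8,interpolation=2))
E
```

```text
time: 9.1
position: [0.5216, 0.2971, 0.2031]
tool_rot: [1.0, -0.018, 0.0, -0.0]
ft_force: [-0.0, -0.0, -1.2]
grip_width: 0.0378
t 9.1 pos [0.5216 0.2971 0.2031] yaw -2.01 tilt z [ 1.e-04  5.e-04 -1.e+00] w 0.0378 F [-0.   -0.03 -1.25] q6 1.94
 turn units [-0.006 -0.001 -0.002] shift now-frame [-0.003  0.001  0.002] shift in target frame [-0.003  0.001  0.002]
```

View pics/s5c.png

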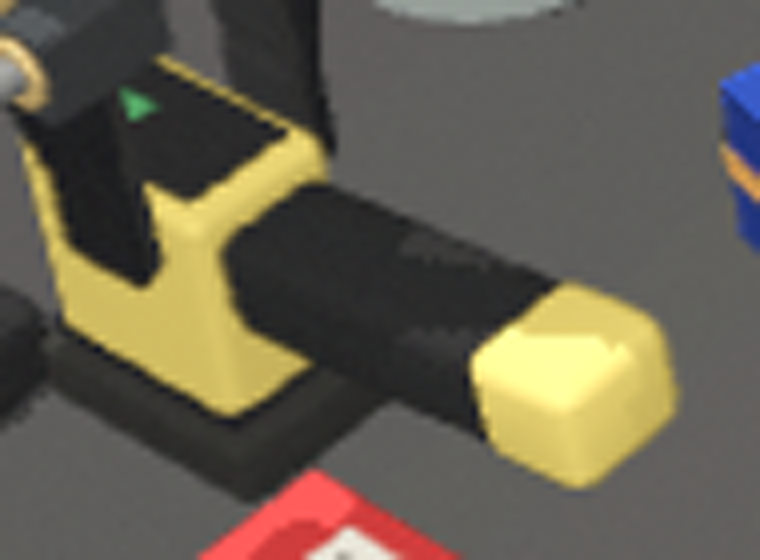

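```bash
python3 - <<'E'
from h import *
from scipy.optimize import least_squares
c=viewer.camera("side")
L=[((232,415),(-28,19,-28)),((65,320),(28,19,-28)),((250,500),(-33,23,-46)),((52,385),(33,23,-46)),((190,230),(-28,19,31)),((322,138),(-28,-19,31)),((580,488),(-129,15,-3)),((672,410),(-129,-15,-3))]
def f(p,ret=False):
    r=R.from_euler("ZYX",[p[3],p[4],p[5]],degrees=True)
    o=[]
    for (u,v),m in L: o+=list(proj(c,r.apply(np.array(m)/1000)+p[:3]/1000)-[105+u/8,230+v/8])
    return np.array(o)
p0=np.array([525.6,297.1,221.3,-2,0,0.])
print(f(p0).reshape(-1,2).round(1).tolist())
g=lambda q:np.r_[f(q),.0*q]
for mask in((0,1,2),(0,1,2,3,4),(0,1,2,3,4,5)):
    m=list(mask)
    def h(s): p=p0.copy();p[m]=s;return f(p)
    r=least_squares(h,p0[m],x_scale=1);print(mask,r.x.round(2),np.sqrt(np.mean(r.fun**2)).round(2));
print(r.fun.reshape(-1,2).round(1).tolist())
s4=(np.array([(128,388),(185,428),(292,340),(238,303)])/4+[90,220])
P=np.array([ray(c,u,v,.095) for u,v in s4]);print("label side",P.mean(0).round(4),P.round(4).tolist())
E
```

```text
[[0.5, 3.6], [-0.5, 2.5], [0.4, 3.1], [-0.5, 1.9], [-0.6, 0.8], [0.3, -0.2], [0.1, 7.8], [1.7, 6.3]]
(0, 1, 2) [553.93 274.98 196.24] 1.41
(0, 1, 2, 3, 4) [573.05 264.17 175.96   2.26  -0.93] 0.71
(0, 1, 2, 3, 4, 5) [573.68 263.5  175.02   2.16  -0.78   0.83] 0.7
[[0.8, 0.2], [-0.3, 1.1], [0.5, -1.1], [-0.4, 0.2], [0.9, -0.7], [-0.7, -1.0], [-0.1, 0.9], [-0.7, 0.3]]
label side [0.5231 0.2951 0.095 ] [[0.5449, 0.3269, 0.095], [0.5054, 0.3295, 0.095], [0.5017, 0.2639, 0.095], [0.5404, 0.2603, 0.095]]
```

```bash
python3 - <<'E'
from h import *
from scipy.optimize import least_squares
c=viewer.camera("side")
M=[(-28,19,-28),(28,19,-28),(-33,23,-46),(33,23,-46),(-28,19,31),(-28,-19,31)]
A=np.array([(282,330),(137,292),(295,383),(118,345),(298,193),(332,140)])/8+[290,165]
B=np.array([(232,415),(65,320),(250,500),(52,385),(190,230),(322,138)])/8+[105,230]
def f(p,O):
    r=R.from_euler("ZYX",[p[3],p[4],0],degrees=True)
    return np.concatenate([proj(c,r.apply(np.array(m)/1000)+p[:3]/1000)-o for m,o in zip(M,O)])
pa=np.array([463.5,-278,54,9.6,0]);pb=np.array([525.6,297.1,221.3,-2,0])
print("A",f(pa,A).reshape(-1,2).round(1).tolist());print("B",f(pb,B).reshape(-1,2).round(1).tolist())
for O,p0 in((A,pa),(B,pb)):
  for m in([0,2],[0,2,4],[2,4],[1,2,3]):
    def h(s): p=p0.copy();p[m]=s;return f(p,O)
    r=least_squares(h,p0[m]);print(m,r.x.round(2),np.sqrt(np.mean(r.fun**2)).round(2))
E
```

```text
A [[0.5, 1.4], [-1.3, 1.3], [-0.2, 1.5], [-1.4, 0.5], [-0.2, -0.2], [0.2, -1.0]]
B [[0.5, 3.6], [-0.5, 2.5], [0.4, 3.1], [-0.5, 1.9], [-0.6, 0.8], [0.3, -0.2]]
[0, 2] [462.53  56.14] 0.86
[0, 2, 4] [ 4.625e+02  5.616e+01 -1.100e-01] 0.86
[2, 4] [55.81  0.28] 0.89
[1, 2, 3] [-282.32   53.32    6.61] 0.78
[0, 2] [524.3  226.33] 1.06
[0, 2, 4] [524.03 226.54  -1.26] 1.0
[2, 4] [225.42  -0.99] 1.07
[1, 2, 3] [295.34 224.37  -3.86] 0.95
```

The scanner is upright and centred over the label, and the image fit puts the window 80–83 mm above it. I'll trim 1 mm and hold still.

```bash
python3 -m crank '0 0 0 0 0 0.03 1; 0 0 0 0 0 0 1; 0 0 0 0 0 0 1; 0 0 0 0 0 0 1; 0 0 0 0 0 0 1'; python3 -m crank '0 0 0 0 0 0 1; 0 0 0 0 0 0 1; 0 0 0 0 0 0 1; 0 0 0 0 0 0 1; 0 0 0 0 0 0 1';python3 -c "
from h import *
togo(.5215,.297,.202,-2)"
```

```text
time: 9.88
position: [0.5211, 0.2969, 0.2014]
tool_rot: [1.0, -0.018, -0.001, -0.0]
ft_force: [0.0, -0.6, -1.6]
grip_width: 0.0375
time: 10.5
position: [0.5211, 0.2969, 0.2015]
tool_rot: [1.0, -0.018, -0.0, -0.0]
ft_force: [0.4, 0.3, -1.9]
grip_width: 0.0379
t 10.5 pos [0.5211 0.2969 0.2015] yaw -2.01 tilt z [-1.e-03  1.e-04 -1.e+00] w 0.0379 F [ 0.4   0.28 -1.89] q6 1.94
 turn units [-0.001  0.011 -0.002] shift now-frame [ 0.01  -0.003 -0.014] shift in target frame [ 0.01  -0.003 -0.014]
```

```bash
python3 -m crank '0 0 0 0 0 0 1; 0 0 0 0 0 0 1; 0 0 0 0 0 0 1; 0 0 0 0 0 0 1; 0 0 0 0 0 0 1'; python3 -m crank '0 0 0 0 0 -0.3 1; 0 0 0 0 0.3 -0.4 1; 0 0 0 -0.1 0.6 0 1; 0 0 0 -0.1 0.8 0 1; 0 0 0 -0.1 0.9 0 1';python3 -c "
from h import *
togo(.459,-.278,.2,10)"
```

```text
time: 11.12
position: [0.5211, 0.2969, 0.2015]
tool_rot: [1.0, -0.018, -0.0, -0.0]
ft_force: [1.3, 0.1, -2.0]
grip_width: 0.0374
time: 11.75
position: [0.5075, 0.191, 0.2358]
tool_rot: [1.0, -0.015, 0.003, -0.0]
ft_force: [1.3, -0.5, -1.7]
grip_width: 0.0375
t 11.75 pos [0.5075 0.191  0.2358] yaw -1.76 tilt z [ 6.8e-03  4.0e-04 -1.0e+00] w 0.0375 F [ 1.27 -0.47 -1.72] q6 1.76
 turn units [ 1.000e-03 -7.800e-02 -2.353e+00] shift now-frame [-0.858 11.757  0.881] shift in target frame [-3.231 11.336  0.894]
```

```bash
python3 -m crank '0 -0.08 -0.3 -0.1 0.9 0 1; 0 0 -0.3 -0.1 0.9 0 1; 0 0 -0.3 -0.1 0.9 0 1; 0 0 -0.3 -0.2 0.9 0 1; 0 0 -0.3 -0.2 0.9 0 1'; python3 -m crank '0 0 -0.3 -0.2 0.9 0 1; 0 0 -0.3 -0.2 0.9 0 1; 0 0 -0.2 -0.2 0.9 0 1; 0 0 0 -0.2 0.9 0 1';python3 -c "
from h import *
togo(.459,-.278,.15,10)"
```

```text
time: 12.38
position: [0.4845, 0.0009, 0.2437]
tool_rot: [0.999, 0.052, 0.006, 0.002]
ft_force: [0.6, 0.6, -1.5]
grip_width: 0.0372
time: 12.88
position: [0.4723, -0.1541, 0.2506]
tool_rot: [0.996, 0.087, 0.01, 0.005]
ft_force: [-0.3, 0.2, -0.4]
grip_width: 0.0376
t 12.88 pos [ 0.4723 -0.1541  0.2506] yaw 10.01 tilt z [ 0.0201 -0.008  -0.9998] w 0.0376 F [-0.3   0.15 -0.43] q6 0.85
 turn units [ 0.131 -0.21   0.002] shift now-frame [-0.911  2.965  2.533] shift in target frame [-0.864  2.994  2.515]
```

```bash
python3 -m crank '0.13 -0.2 0 -0.2 0.8 0.2 1; 0 0 0 -0.2 0.8 0.4 1; 0 0 0 -0.2 0.6 0.4 1; 0 0 0 -0.1 0.4 0.4 1; 0 0 0 0 0 0 1';python3 -c "
from h import *
togo(.459,-.278,.10,10)"
```

```text
time: 13.5
position: [0.4627, -0.2721, 0.2009]
tool_rot: [0.996, 0.084, 0.005, 0.005]
ft_force: [0.0, 0.5, -1.2]
grip_width: 0.0378
t 13.5 pos [ 0.4627 -0.2721  0.2009] yaw 9.66 tilt z [ 0.0098 -0.0086 -0.9999] w 0.0378 F [ 0.01  0.54 -1.22] q6 0.66
 turn units [ 0.117 -0.094 -0.068] shift now-frame [-0.136  0.104  2.521] shift in target frame [-0.116  0.129  2.521]
```

```bash
python3 -m crank '0.12 -0.1 -0.07 -0.12 0.1 0.6 1; 0.05 -0.03 0 0 -0.05 0.7 1; 0.05 -0.03 0 0 -0.05 0.7 1; 0 0 0 0 0 0.4 1; 0 0 0 0 0 0 1';python3 -c "
from h import *
togo(.459,-.278,.06,10)"
```

```text
time: 14.12
position: [0.461, -0.2702, 0.1075]
tool_rot: [0.996, 0.089, -0.001, -0.003]
ft_force: [-0.1, -0.4, -1.6]
grip_width: 0.0377
t 14.12 pos [ 0.461  -0.2702  0.1075] yaw 10.24 tilt z [-0.0017  0.0058 -1.    ] w 0.0377 F [-0.15 -0.38 -1.61] q6 0.65
 turn units [-0.069  0.008  0.047] shift now-frame [-0.084  0.19   1.186] shift in target frame [-0.084  0.183  1.187]
```

```bash
python3 -m crank '-0.07 0 0.05 -0.08 0.18 0.4 1; 0.03 0 0 0 0 0.4 1; 0.02 0 0 0 0 0.2 1; 0 0 0 0 0 0 1';python3 -c "
from h import *
togo(.459,-.278,.0365,10)"
```

```text
time: 14.62
position: [0.4622, -0.2777, 0.0699]
tool_rot: [0.996, 0.088, 0.002, -0.0]
ft_force: [0.2, 0.2, -2.4]
grip_width: 0.0376
t 14.62 pos [ 0.4622 -0.2777  0.0699] yaw 10.12 tilt z [ 3.9e-03  5.0e-04 -1.0e+00] w 0.0376 F [ 0.25  0.16 -2.45] q6 0.64
 turn units [ 0.002 -0.045  0.024] shift now-frame [-0.084 -0.008  0.836] shift in target frame [-0.081 -0.007  0.836]
```

```bash
python3 -m crank '0 -0.05 0.02 -0.08 0 0.2 1; 0 0 0 0 0 0.2 1; 0 0 0 0 0 0.2 1; 0 0 0 0 0 0 1'; python3 - <<'E'
from h import *
togo(.459,-.278,.036,10)
c=snap("side","side6.png"); a=c["img"][165:225,290:370,::-1]; cv2.imwrite("pics/s6c.png",cv2.resize(a,None,fx=8,fy=8,interpolation=2))
E
```

```text
time: 15.12
position: [0.4594, -0.2786, 0.045]
tool_rot: [0.996, 0.087, 0.0, 0.001]
ft_force: [-0.1, -0.0, -1.4]
grip_width: 0.0377
t 15.12 pos [ 0.4594 -0.2786  0.045 ] yaw 10.02 tilt z [ 3.0e-04 -1.1e-03 -1.0e+00] w 0.0377 F [-0.12 -0.03 -1.41] q6 0.64
 turn units [ 0.013 -0.002  0.004] shift now-frame [-0.007 -0.016  0.226] shift in target frame [-0.007 -0.015  0.226]
```

View pics/s6c.png

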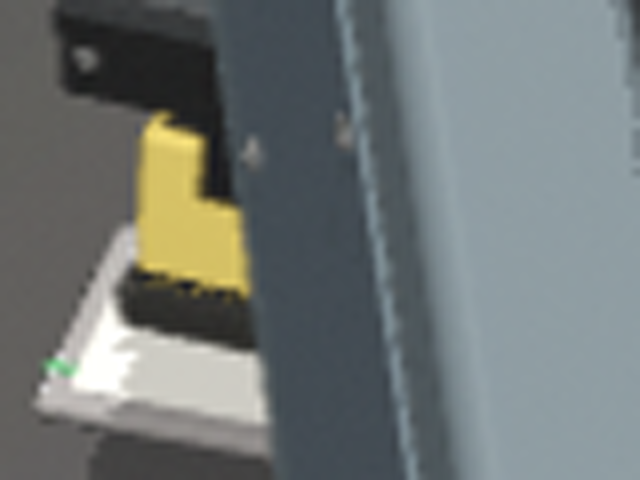

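The crop shows the scanner hovering level about 9 mm above the pad, with its nose at about (305–322, 203). I'll lower it slowly while watching the force.

```bash
python3 -m crank '0 0 0 0 0 0.1 1; 0 0 0 0 0 0.06 1; 0 0 0 0 0 0 1'; python3 -c "
from h import *
togo(.459,-.278,.036,10)"
```

```text
time: 15.55
position: [0.46, -0.2791, 0.0389]
tool_rot: [0.996, 0.087, 0.001, 0.001]
ft_force: [-1.0, -0.7, -1.6]
grip_width: 0.0374
t 15.55 pos [ 0.46   -0.2791  0.0389] yaw 10.02 tilt z [ 0.0016 -0.0022 -1.    ] w 0.0374 F [-0.98 -0.73 -1.65] q6 0.64
 turn units [ 0.028 -0.014  0.003] shift now-frame [-0.02  -0.032  0.072] shift in target frame [-0.02  -0.032  0.072]
```

```bash
python3 -m crank '0 0 0 0 0 0.03 1; 0 0 0 0 0 0 1'; python3 -c "
from h import *
togo(.459,-.278,.036,10)"
```

```text
time: 15.8
position: [0.4601, -0.2792, 0.0378]
tool_rot: [0.996, 0.087, 0.001, 0.001]
ft_force: [0.0, 0.3, -2.5]
grip_width: 0.0376
t 15.8 pos [ 0.4601 -0.2792  0.0378] yaw 10.02 tilt z [ 0.0019 -0.0025 -1.    ] w 0.0376 F [ 0.04  0.32 -2.47] q6 0.64
 turn units [ 0.033 -0.017  0.004] shift now-frame [-0.023 -0.035  0.044] shift in target frame [-0.023 -0.035  0.044]
```

```bash
python3 -m crank '0.03 -0.02 0 -0.02 -0.03 0.04 1; 0 0 0 0 0 0 1'; python3 -m crank '0 0 0 0 0 0.02 1; 0 0 0 0 0 0 1; 0 0 0 0 0 0 1'; python3 -c "
from h import *
togo(.459,-.278,.036,10)"
```

```text
time: 16.05
position: [0.4591, -0.2782, 0.0361]
tool_rot: [0.996, 0.087, -0.0, 0.0]
ft_force: [-0.1, 0.3, -1.5]
grip_width: 0.0373
time: 16.42
position: [0.4594, -0.2783, 0.0357]
tool_rot: [0.996, 0.087, 0.0, 0.0]
ft_force: [0.5, 0.5, -2.2]
grip_width: 0.0373
t 16.43 pos [ 0.4594 -0.2783  0.0357] yaw 10.02 tilt z [ 3.e-04 -6.e-04 -1.e+00] w 0.0373 F [ 0.46  0.51 -2.2 ] q6 0.64
 turn units [ 0.008 -0.002  0.004] shift now-frame [-0.008 -0.008 -0.008] shift in target frame [-0.008 -0.008 -0.008]
```

```bash
python3 -m crank '0 0 0 0 0 0.03 1; 0 0 0 0 0 0 1'; python3 -m crank '0 0 0 0 0 0.03 1; 0 0 0 0 0 0 1; 0 0 0 0 0 0 1'; python3 -c "
from h import *
c=snap('side','side7.png'); a=c['img'][165:225,290:370,::-1]; cv2.imwrite('pics/s7c.png',cv2.resize(a,None,fx=8,fy=8,interpolation=2))
togo(.459,-.278,.036,10)"
```

```text
time: 16.68
position: [0.4596, -0.2784, 0.0359]
tool_rot: [0.996, 0.087, 0.0, 0.001]
ft_force: [-1.3, 0.3, -1.9]
grip_width: 0.0373
time: 17.05
position: [0.4598, -0.2784, 0.0356]
tool_rot: [0.996, 0.087, 0.001, 0.001]
ft_force: [-0.1, -0.1, 0.4]
grip_width: 0.0376
t 17.1 pos [ 0.4598 -0.2784  0.0356] yaw 10.03 tilt z [ 0.0015 -0.0015 -1.    ] w 0.0377 F [0.31 0.11 2.19] q6 0.64
 turn units [ 0.02  -0.014  0.006] shift now-frame [-0.019 -0.012 -0.009] shift in target frame [-0.019 -0.012 -0.009]
```

View pics/s7c.png

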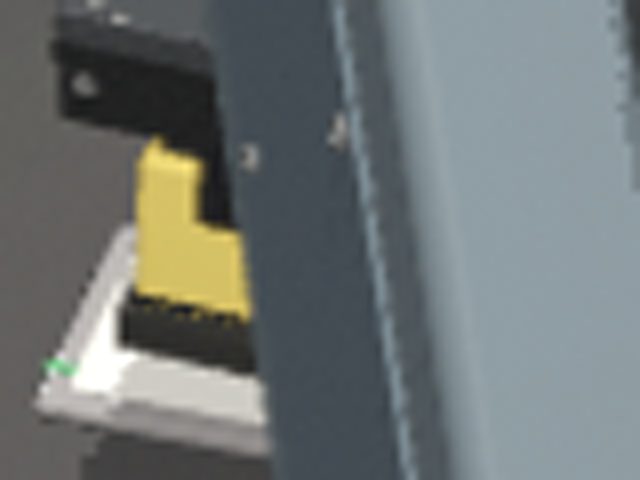

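The scanner is resting on the pad: the force has reversed to +2 N, z is where it was at the pick-up, and the nose is back at its starting pixel height. Now I'll release it.

```bash
python3 -m crank '0 0 0 0 0 0 1; 0 0 0 0 0 0 1' 6; python3 -m crank '0 0 0 0 0 0 0; 0 0 0 0 0 0 -0.5; 0 0 0 0 0 0 -1; 0 0 0 0 0 0 -1; 0 0 0 0 0 0 -1'; python3 -c "
from h import *
togo(.459,-.278,.14,10)"
```

```text
time: 17.35
position: [0.4598, -0.2783, 0.0356]
tool_rot: [0.996, 0.087, 0.001, 0.001]
ft_force: [-0.4, 0.3, 2.1]
grip_width: 0.0382
time: 17.98
position: [0.4599, -0.2787, 0.0352]
tool_rot: [0.996, 0.087, 0.001, 0.001]
ft_force: [-0.3, -0.2, 0.4]
grip_width: 0.0757
t 17.98 pos [ 0.4599 -0.2787  0.0352] yaw 10.03 tilt z [ 0.0014 -0.0017 -1.    ] w 0.0757 F [-0.32 -0.22  0.44] q6 0.64
 turn units [ 0.022 -0.013  0.005] shift now-frame [-0.017 -0.016 -2.621] shift in target frame [-0.02  -0.021 -2.621]
```

```bash
python3 -m crank '0 0 0 0 0 0 -1; 0 0 0 0 0 -0.3 -1; 0 0 0 0 0 -0.4 -1; 0 0 0 0 0 -0.5 -1; 0 0 0 0 0 0 -1';  python3 -c "
from h import *
togo(.459,-.278,.14,10)"
```

```text
time: 18.6
position: [0.4602, -0.2789, 0.0864]
tool_rot: [0.996, 0.087, 0.001, 0.001]
ft_force: [-0.7, 0.0, -0.1]
grip_width: 0.0869
t 18.6 pos [ 0.4602 -0.2789  0.0864] yaw 10.03 tilt z [ 0.0024 -0.0027 -1.    ] w 0.0869 F [-0.75  0.   -0.11] q6 0.64
 turn units [ 0.035 -0.022  0.006] shift now-frame [-0.023 -0.024 -1.341] shift in target frame [-0.026 -0.028 -1.341]
```

```bash
python3 -m crank '0 0 0 0 0 -0.9 -1; 0 0 0 0 0 -0.9 -1; 0 0 0 0 0 -0.9 -1; 0 0 0 0 0 -0.9 -1; 0 0 0 0 -0.6 -0.3 -1';python3 -m crank '0 0 0 0 -0.9 0 -1; 0 0 0 0 -1 0 -1; 0 0 0 0 -1 0 -1; 0 0 0 0 -1 0 -1; 0 0 0 0 -1 0 -1'; python3 -m crank '0 0 0 0 -1 0 -1; 0 0 0 0 -1 0 -1; 0 0 0 0 -1 0 -1; 0 0 0 0 -1 0 -1; 0 0 0 0 0 0 -1'; python3 - <<'E'
from h import *
for n in("top","side"):
    c=snap(n,n+"8.png")
s=cv2.imread('pics/side8.png')[165:225,290:370];t=cv2.imread('pics/top8.png')[190:270,320:400]
cv2.imwrite('pics/c8.png',np.hstack([cv2.resize(s,(480,360),interpolation=2),cv2.resize(t,(360,360),interpolation=2)])[:, :800])
E
```

```text
time: 19.23
position: [0.454, -0.2537, 0.2438]
tool_rot: [0.996, 0.086, -0.001, -0.001]
ft_force: [0.5, 0.5, -0.4]
grip_width: 0.0871
time: 19.85
position: [0.4112, -0.0468, 0.2393]
tool_rot: [0.996, 0.085, -0.006, -0.006]
ft_force: [0.2, -0.2, -0.5]
grip_width: 0.0874
time: 20.48
position: [0.368, 0.1234, 0.2354]
tool_rot: [0.996, 0.089, -0.016, -0.01]
ft_force: [-0.7, -0.7, 0.3]
grip_width: 0.0871
```

View pics/c8.png

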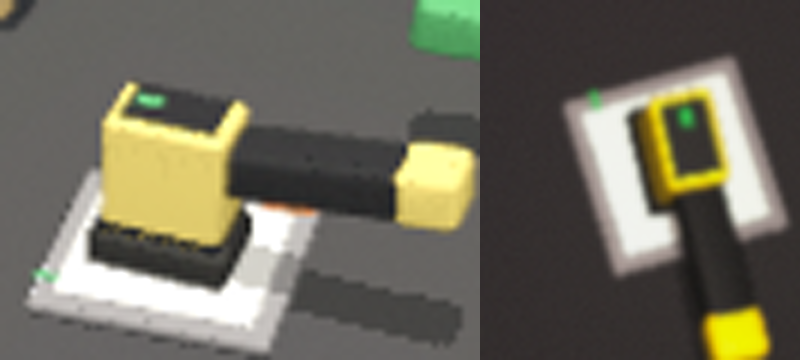

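View pics/side8.png

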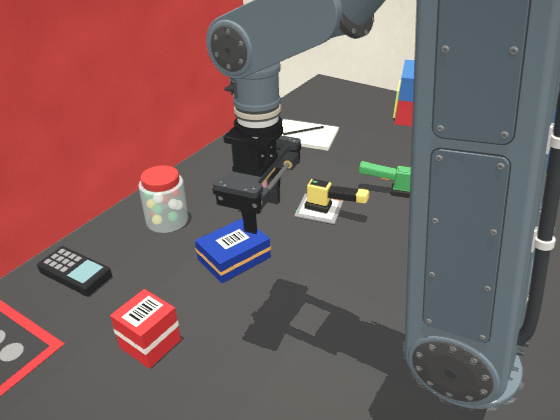

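View pics/top8.png

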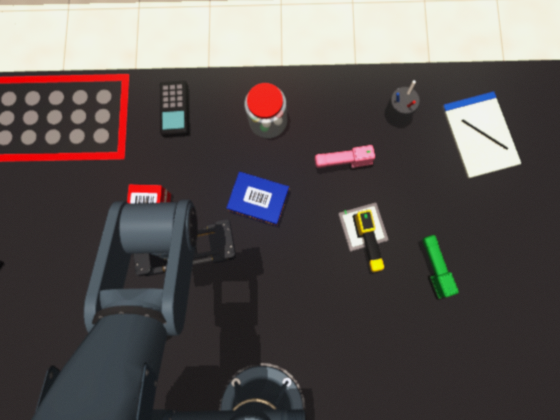

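The scanner stands upright on its pad, head at about (365, 221) in the top view as at the start. Both cartons are at their original pixels, and the arm is clear of everything.

```bash
python3 -m crank '0 0 0 0 0 0 -1; 0 0 0 0 0 0 -1; 0 0 0 0 0 0 -1'; python3 -c "
from rig import robot
print(robot.hand_in())"
```

```text
time: 20.95
position: [0.3694, 0.1195, 0.235]
tool_rot: [0.996, 0.085, -0.016, -0.009]
ft_force: [0.0, -0.4, 0.0]
grip_width: 0.0872
the job is handed in; nothing more can be done
None
```

The scan is done and the yellow scanner is back on its pad. I handed the job in at about 21 s of the 48 s allowed.

- **Pick-up:** I gripped the scanner across the flat sides of its head (38 mm opening, 50 N) and carried it to the red carton.
- **Scan:** I held it upright over the middle of the label for about 1.9 s, with the handle along the bars (tool yaw −2°). Measured drift was under 1 mm over the last 1.2 s.
- **Return:** I lowered it onto the pad until the force turned to about +2 N, released it gently, and backed the arm away.

**Last checks:**
- In both cameras the scanner stands upright near the middle of its pad, with the handle the same way as at the start.
- Both cartons and the green and pink look-alikes show at their original pixels.
- The gripper was open and the arm touched nothing.

**What disagreed:**
- **Window height:** arm readings put the window about 79–80 mm above the label. A side-camera fit made just before a final 1.5 mm trim put it 3–5 mm higher, with about 1° of handle sag. I took the difference as camera error.
- **Label position:** the two cameras differed by about 2 mm on the label centre.
- **Scanner finder:** its positions were up to about 17 mm off my own corner fits, so I used the fits instead.

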